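Set up the fold-flat drainer and hang the rinsed jars to drain

TASK

The soap class's square amber jars have just been rinsed. First raise the three folded-down walls of the drainer's drip tray upright, so that no water runs onto the table; then hang every jar mouth-down on a peg of its own, pushed on until its inner floor rests on the peg's tip. Let go of everything, leave the walls standing, and do not disturb the other bottles and jars.

Things in the scene. Friction and masses are not known exactly. Their poses are not given: they have to be found in the camera images.
- jar_a: empty square amber-glass jar, may be absent: body 50 x 50 mm, 72 mm long, then a round neck 40 mm outside, 34 mm inside; 95 mm long in all, walls 3 mm, base 4 mm, about 120 g. Lies on a flat side, open mouth roughly away from the robot. Origin: centre of the outside of its base (25 mm above the table when lying); x axis along the jar from base to mouth
- jar_b: empty square amber-glass jar, may be absent: body 50 x 50 mm, 72 mm long, then a round neck 40 mm outside, 34 mm inside; 95 mm long in all, walls 3 mm, base 4 mm, about 120 g. Lies on a flat side, open mouth roughly away from the robot. Origin: centre of the outside of its base (25 mm above the table when lying); x axis along the jar from base to mouth
- jar_c: empty square amber-glass jar, may be absent: body 50 x 50 mm, 72 mm long, then a round neck 40 mm outside, 34 mm inside; 95 mm long in all, walls 3 mm, base 4 mm, about 120 g. Lies on a flat side, open mouth roughly away from the robot. Origin: centre of the outside of its base (25 mm above the table when lying); x axis along the jar from base to mouth
- jar_d: empty square amber-glass jar, may be absent: body 50 x 50 mm, 72 mm long, then a round neck 40 mm outside, 34 mm inside; 95 mm long in all, walls 3 mm, base 4 mm, about 120 g. Lies on a flat side, open mouth roughly away from the robot. Origin: centre of the outside of its base (25 mm above the table when lying); x axis along the jar from base to mouth
- drainer: fixed drainer: white tray 265 x 250 mm, 5 mm thick, fixed 55 mm blue far wall, three hinged blue walls, and a steel wire frame (rails at y = +-85 mm) sloping 45 deg up and away from the robot to 160 mm height, with four pegs. Origin: on the table; x points away from the robot (front hinge at x = -130 mm, far edge +135 mm), y left (side hinges at y = +-125 mm, centred at x = 2.5 mm; hinges 6 mm up)
- peg_0: fixed peg, lower, nearer row, left one: 10 mm steel rod with an orange ball tip of 16 mm, leaning 45 deg towards the robot. Origin: the top of its ball tip (-87, 57.5, 137 mm in the drainer's frame); its z axis runs up along the rod; foot on the frame bar 123 mm back along it. A seated jar's inner floor rests on the tip, its rim 30 mm short of the foot
- peg_1: fixed peg, lower, nearer row, right one: 10 mm steel rod with an orange ball tip of 16 mm, leaning 45 deg towards the robot. Origin: the top of its ball tip (-87, -57.5, 137 mm in the drainer's frame); its z axis runs up along the rod; foot on the frame bar 123 mm back along it. A seated jar's inner floor rests on the tip, its rim 30 mm short of the foot
- peg_2: fixed peg, upper, farther row, left one: 10 mm steel rod with an orange ball tip of 16 mm, leaning 45 deg towards the robot. Origin: the top of its ball tip (1, 57.5, 225 mm in the drainer's frame); its z axis runs up along the rod; foot on the frame bar 123 mm back along it. A seated jar's inner floor rests on the tip, its rim 30 mm short of the foot
- peg_3: fixed peg, upper, farther row, right one: 10 mm steel rod with an orange ball tip of 16 mm, leaning 45 deg towards the robot. Origin: the top of its ball tip (1, -57.5, 225 mm in the drainer's frame); its z axis runs up along the rod; foot on the frame bar 123 mm back along it. A seated jar's inner floor rests on the tip, its rim 30 mm short of the foot
- wall_front (a joint): angle of the drainer's front (robot side) wall: 0 lying flat outward on the table, 1.57 upright; stop at 1.6; the stiff hinge (about 0.035 N m) stays where it is left, and it starts partly raised
- wall_front_edge (a point): middle of the free edge of the front (robot side) wall; the wall is 3 mm thick with a 6 mm rim, 55 mm from hinge to edge, 242 mm long; to raise it push its rim or underside inward from outside and upward with it, as a level push on the rim can stick
- wall_left (a joint): angle of the drainer's left wall: 0 lying flat outward on the table, 1.57 upright; stop at 1.6; the stiff hinge (about 0.035 N m) stays where it is left, and it starts partly raised
- wall_left_edge (a point): middle of the free edge of the left wall; the wall is 3 mm thick with a 6 mm rim, 55 mm from hinge to edge, 257 mm long; to raise it push its rim or underside inward from outside and upward with it, as a level push on the rim can stick
- wall_right (a joint): angle of the drainer's right wall: 0 lying flat outward on the table, 1.57 upright; stop at 1.6; the stiff hinge (about 0.035 N m) stays where it is left, and it starts partly raised
- wall_right_edge (a point): middle of the free edge of the right wall; the wall is 3 mm thick with a 6 mm rim, 55 mm from hinge to edge, 257 mm long; to raise it push its rim or underside inward from outside and upward with it, as a level push on the rim can stick
- lid_jar: bystander, leave alone: jar with a gold lid, 72 x 72 x 123 mm; origin under its centre
- scent_bottle: bystander, leave alone: small dark bottle, 45 x 45 x 104 mm; origin under its centre
- oil_bottle: bystander, leave alone: white-capped bottle, 73 x 73 x 136 mm; origin under its centre
Mind the look-alikes: they are no part of the job. What is shaped like the jar_c but pink or turquoise is not meant.

How it is judged:
By the outcome, as a careful person would: the job done as asked, in the order asked, and still so for the second after the job is handed in, with the robot touching nothing.
Of jar_a, jar_b, jar_c, jar_d only 3 to 4 are there at a start; the rules pass over those that are not, and their reading is None.
At some moment in a run one of jar_a, jar_b, jar_c, jar_d may be knocked a few centimetres aside while the robot is not near it.
It also fails if it takes over 210 s, if anything falls off the work surface, if the arm or the gripper's body presses on something with over 40 N, if the wrist force passes 120 N, or if a joint passes its speed limit or range.

ROBOT

A 7-joint arm with a two-finger parallel gripper is mounted at the origin on the work surface; the furniture and walls round the work are solid. World frame = base frame: x ahead of the robot, y to its left, z up, the work surface at z = 0. Lengths are in m, angles in rad, forces in N, time in s.
With the tool pointing down it reaches from about 0.4 to 0.85 m from the base axis. Payload 10.4 kg.
Tool frame: the origin (TCP) lies midway between the tips of the shut fingers; the grasp point (between the pads) lies 19 mm behind it (bot.grip_depth is the distance from the TCP to the grasp point, in m); z points along the fingers, y is the line along which they close (so a half turn about z gives the same grasp; the last joint's range is limited). The gripper opens to 87 mm and grips with 3 to 60 N. Pads are 19 mm wide; open, the fingers measure 117 mm over their backs; the gripper's body (75 mm by 190 mm) begins 51 mm behind the grasp point.
Start: joints at [1.109, 0.332, -0.065, 1.46, 0.022, 1.35, -0.088], TCP at [0.266, -0.566, 0.223] pointing down, gripper open.
Joint ranges: [-2.6, 2.6], [-0.5, 2.12], [-1.47, 1.34], [0.16, 2.42], [-1.27, 4.41], [0.06, 2.06], [-2.6, 2.6]. Speed limits (rad/s): [2.22, 2.22, 2.79, 2.79, 3.14, 3.14, 3.14].

INTERFACE

Orientations are given as a rotation vector (axis times angle).
In Python, from rig import bot, jaws, solver, grab_frame, camera_info, finish_job, look_for gives the robot as it stands. The module is installed in compiled form; this text tells all that it offers. Calls block until the motion is done:
- bot.reach(position, orientation): joint-space move of the TCP to a pose.
- bot.move_straight(position, orientation=None, rate=0.15, max_force=None): straight line of the TCP; orientation=None keeps the orientation; rate is the mean speed in m/s. With max_force (N) it stops when the force on the tool has changed by that much, and returns True; else False.
- bot.movej(angles): joint-space move.
- jaws.command_gripper(opening, f_grip=None): opening from 0.0 (shut) to 1.0 (fully open); f_grip is the grip in N (None keeps the last); returns when the fingers have stopped.
- bot.sleep(seconds).
- solver.ik(position, orientation): joint angles nearest the present ones, or None.
- bot.read_state(): the state.
- grab_frame(name): name is "scene" or "top" or "wrist"; returns (picture, depth): 400x640x3 uint8, red, green, blue; 400x640 float32, m along the optical axis (not along the pixel's ray), 0 where there is no reading.
- camera_info(name): a dict with "intrinsics" (3x3 intrinsics, pixels), "dist_coeffs" ([k1, k2, p1, p2, k3] as OpenCV has them; the pictures are not rectified), "rvec" (rotation vector, rad) and "tvec" (3), from world to camera coordinates, as OpenCV has them. Camera axes: x right, y down, z forward; pixel columns grow to the right and rows downward; lengths in m; the calibration is good to about 2 mm. A picture is of the moment at which its call begins: read the wrist's pose just before it. camera_info takes no time and is no camera call; for the wrist camera it gives the pose at the moment of the call.
A pose or a line that the arm cannot do raises bot.PlanningError and nothing moves.
- finish_job(): hands the job in; it is judged then, once.
Trained networks look in the newest picture that a camera, given by its name, has taken for a name from the list of things; names that differ only in an ending like _2 or _b are one class to them, and where a whole thing is asked for, a point or a joint stands for the part that bears it (a point fixed in the world has none). Each returns a list of dicts, best first, with "conf" (0 to 1); they miss things now and then, are a little off and sometimes report something else, mostly with a low value. They report only what shows in the picture. A call takes as long as a camera call. They do not tell look-alikes from the thing itself.
- look_for(query, camera): "bbox" ([left, top, right, bottom] as shares, 0 to 1, of the picture: columns of its width, rows of its height, round what is visible of it).
The state is a dict: "clock": time; "joints": joint angles; "dq": joint speeds; "effort": joint torques, N m; "ee_pos": TCP position; "tool_rot": TCP orientation; "ft_force": force on the tool from outside, world axes, zero at the start; "torque": the same for the moment, N m; "grip_width": opening from 0.0 (shut) to 1.0 (fully open); "grip_force": force on a finger pad.
Only numpy, scipy, OpenCV 4.12 (cv2) and the standard library are available. Lean on these libraries where they do the work, as an engineer would, in place of code of your own. Each camera call takes 0.05 s, during which the arm holds its last target. There are 200 camera calls.

## Working session

There is one attempt and no reset: what is moved stays moved. The work goes in short steps, each a Python script; the robot and the scene stay as the last script left them, time stands still between calls to the robot, and variables do not carry over. Pictures are saved under pics/ and viewed, at most 14 in all, crops included, and the job is handed in when it is done.

```bash
mkdir -p pics; cat > h.py <<'E'
import numpy as np, cv2
from rig import bot, jaws, solver, grab_frame, camera_info, finish_job, look_for
from scipy.spatial.transform import Rotation as R
def cloud(name):
    ci=camera_info(name); im,d=grab_frame(name)
    K=np.array(ci["intrinsics"]);D=np.array(ci["dist_coeffs"]);Rm=cv2.Rodrigues(np.array(ci["rvec"]))[0];t=np.array(ci["tvec"]).ravel()
    v,u=np.mgrid[0:400,0:640]
    n=cv2.undistortPoints(np.stack([u,v],-1).reshape(-1,1,2).astype(np.float64),K,D).reshape(400,640,2)
    pc=np.dstack([n,np.ones((400,640))])*d[...,None]
    P=(pc-t)@Rm; P[d==0]=np.nan
    return im,d,P
def proj(name,X,ci=None):
    ci=ci or camera_info(name)
    return cv2.projectPoints(np.array(X,float).reshape(-1,1,3),np.array(ci["rvec"],float),np.array(ci["tvec"],float),np.array(ci["intrinsics"]),np.array(ci["dist_coeffs"]))[0].reshape(-1,2)
def save(im,fn): cv2.imwrite("pics/"+fn,cv2.cvtColor(np.ascontiguousarray(im),cv2.COLOR_RGB2BGR))
E
python3 - <<'E'
from h import *
for c in ["scene","top"]:
    im,d,P=cloud(c); save(im,c+"0.png"); np.savez(c+"0.npz",im=im,d=d,P=P)
    ci=camera_info(c); Rm=cv2.Rodrigues(np.array(ci["rvec"]))[0]; print(c,-Rm.T@np.array(ci["tvec"]).ravel(),ci["intrinsics"])
    for q in ["jar_a","drainer","peg_0","wall_left","wall_front","lid_jar","scent_bottle","oil_bottle"]:
        for r in look_for(q,c): print(q,np.round(np.array(r["bbox"])*[640,400,640,400]).astype(int),round(r["conf"],2))
print(bot.read_state())
E
```

```text
scene [-0.38343547  0.65146492  1.31924962] [[469.90887016   0.         319.39362373]
 [  0.         469.90887016 201.47859156]
 [  0.           0.           1.        ]]
jar_a [253 256 284 281] 0.95
jar_a [302 264 332 288] 0.8
jar_a [218 279 250 310] 0.65
jar_a [327 151 337 156] 0.65
jar_a [188 251 220 278] 0.62
jar_a [336 245 365 273] 0.57
drainer [269 145 377 231] 0.56
peg_0 [340 181 346 186] 0.58
peg_0 [307 191 320 197] 0.51
peg_0 [325 149 338 154] 0.43
peg_0 [301 156 312 169] 0.37
peg_0 [270 185 309 233] 0.22
wall_left [270 186 309 232] 0.91
wall_front [314 207 371 233] 0.61
lid_jar [218 200 236 237] 0.74
scent_bottle [183 288 203 311] 0.82
oil_bottle [411 149 435 188] 0.59
top [-0.12453364  0.08353808  1.87444701] [[505.43318027   0.         314.87196212]
 [  0.         505.43318027 193.77750848]
 [  0.           0.           1.        ]]
jar_a [246 204 266 234] 0.87
jar_a [203 169 222 197] 0.83
jar_a [214 207 234 238] 0.76
jar_a [276 235 301 260] 0.59
drainer [299 131 388 211] 0.72
peg_0 [360 170 363 182] 0.55
peg_0 [204 171 219 198] 0.54
peg_0 [332 134 336 146] 0.51
peg_0 [32
[... 265 characters left out ...]
'joints': array([ 1.10940811,  0.33218731, -0.06472037,  1.46009793,  0.02158567,
        1.34990674, -0.08851365]), 'dq': array([ 1.34613980e-03, -1.77190644e-04,  1.57954803e-03, -1.80933534e-03,
        1.25788603e-03, -7.35244594e-05,  3.50483608e-04]), 'effort': array([ 1.31534565e-03, -6.23036313e+01,  2.52941495e-02, -3.90125299e+01,
       -6.12197863e-02,  3.15927342e-02, -1.35206125e-05]), 'ee_pos': array([ 0.26556721, -0.5657949 ,  0.22258449]), 'tool_rot': array([3.06620494e+00, 6.83721667e-01, 9.26670287e-05]), 'ft_force': array([-0.14526193, -0.57093011, -0.56365969]), 'torque': array([-0.02792944,  0.04249842,  0.00023955]), 'grip_force': 0.0, 'grip_width': 1.0020887176768227}
```

```bash
python3 - <<'E'
import cv2,numpy as np
a=cv2.imread("pics/scene0.png")[130:330,160:460]; b=cv2.imread("pics/top0.png")[110:280,160:480]
cv2.imwrite("pics/c0.png",cv2.resize(a,(800,533),interpolation=cv2.INTER_CUBIC)); cv2.imwrite("pics/c1.png",cv2.resize(b,(800,425),interpolation=cv2.INTER_CUBIC))
E
```

```text
(no output)
```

View pics/c0.png

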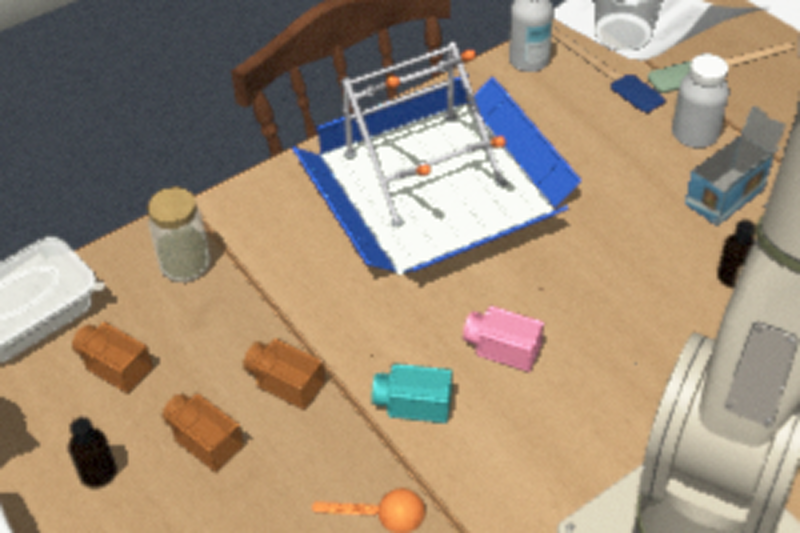

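View pics/c1.png

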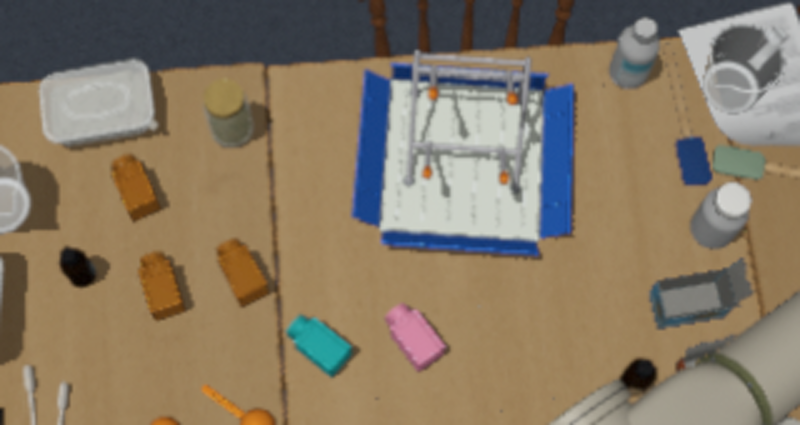

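The three amber jars are on the left (scene crop at about 115,355, 205,430 and 285,370). The pink and turquoise look-alikes are near centre. The drainer is tilted slightly, with all three movable walls partly folded out. Next I measure everything from the clouds.

```bash
cat > meas.py <<'E'
from h import *
def amber(im): 
    h=cv2.cvtColor(im,cv2.COLOR_RGB2HSV).astype(int); return (h[...,0]>=7)&(h[...,0]<=17)&(h[...,1]>150)&(h[...,2]>60)&(h[...,2]<205)
def jars(im,P,verbose=True):
    m=amber(im)&(P[...,2]>0.01)&(P[...,2]<0.07); n,l,s,c=cv2.connectedComponentsWithStats(m.astype(np.uint8))
    out=[]
    for i in range(1,n):
        if s[i,4]<80: continue
        p=P[l==i]; top=p[p[:,2]>np.percentile(p[:,2],90)-.012]
        xy=p[:,:2]; (cx,cy),(w,hh),a=cv2.minAreaRect(xy.astype(np.float32)*1000)
        out.append((s[i,:4],s[i,4],np.round(xy.mean(0),3),(round(cx),round(cy),round(w),round(hh),round(a)),np.round(np.percentile(p[:,2],[5,50,95]),3)))
        if verbose: print(*out[-1])
    return l,out
E
python3 - <<'E'
from meas import *
from h import *
for c in ["scene","top"]:
    f=np.load(c+"0.npz"); im,P=f["im"],f["P"]; print(c); jars(im,P)
    h=cv2.cvtColor(im,cv2.COLOR_RGB2HSV).astype(int)
    b=(h[...,0]>100)&(h[...,0]<125)&(h[...,1]>150)&(h[...,2]>60)
    X=P[b&np.isfinite(P[...,0])]; print("blue",len(X),np.nanmin(X,0),np.nanmax(X,0))
    o=(h[...,0]>=3)&(h[...,0]<=14)&(h[...,1]>180)&(h[...,2]>205)
    n,l,s,cc=cv2.connectedComponentsWithStats(o.astype(np.uint8))
    for i in range(1,n):
        if s[i,4]>5: print("orange",s[i],np.round(cc[i],1),np.round(np.nanmedian(P[l==i],0),3))
    w=(h[...,1]<40)&(h[...,2]>180)&(abs(P[...,2])<.015)
    w[:,:270]=0;w[:,400:]=0
    n,l,s,cc=cv2.connectedComponentsWithStats(w.astype(np.uint8)); i=1+np.argmax(s[1:,4])
    X=P[l==i]; print("white",s[i],cv2.minAreaRect(X[:,:2].astype(np.float32)*1000),np.median(X[:,2]))
for n,b in [("lid",[242,141,263,171]),("scent",[183,210,196,226]),("oil",[438,188,458,211])]:
    P=np.load("top0.npz")["P"]; q=P[b[1]:b[3],b[0]:b[2]].reshape(-1,3);q=q[q[:,2]>.03]; print(n,np.round(np.median(q,0),3),np.round(q.min(0),3),np.round(q.max(0),3))
E
```

```text
scene
[187 251  30  26] 466 [0.62  0.415] (633, 416, 98, 51, 22) [0.017 0.05  0.056]
[252 257  29  26] 483 [0.469 0.254] (479, 254, 97, 54, 27) [0.017 0.049 0.056]
[221 278  30  28] 505 [0.455 0.378] (468, 379, 99, 50, 15) [0.017 0.049 0.056]
blue 1440 [ 0.46636241 -0.50305699  0.00343073] [0.80243998 0.07415372 0.07120032]
white [ 281  184   86   49 1948] ((648.5626831054688, -113.63456726074219), (252.82244873046875, 266.1236572265625), 80.16343688964844) 0.00823348778697745
top
[205 172  19  26] 297 [0.625 0.409] (634, 412, 100, 50, 21) [0.025 0.047 0.057]
[247 206  20  26] 298 [0.473 0.248] (479, 249, 97, 47, 23) [0.024 0.047 0.055]
[215 211  19  27] 327 [0.46  0.372] (467, 374, 98, 50, 15) [0.023 0.047 0.056]
[256 274  14  14] 105 [0.239 0.236] (238, 238, 49, 48, 86) [0.011 0.017 0.027]
[219 277  13  12] 80 [0.24  0.376] (241, 377, 45, 39, 78) [0.011 0.016 0.024]
blue 1706 [ 0.46014281 -0.50380243 -0.00638188] [0.79852302 0.0667379  0.06400584]
white [ 312  143   64   63 1794] ((646.5772705078125, -112.33926391601562), (246.17332458496094, 260.7709655761719), 81.0308609008789) 0.004092326372286854
lid [0.715 0.251 0.113] [0.69  0.218 0.03 ] [0.764 0.289 0.134]
scent [0.492 0.494 0.072] [0.477 0.479 0.03 ] [0.517 0.519 0.112]
oil [ 0.478 -0.479  0.1  ] [ 0.458 -0.52   0.03 ] [ 0.52  -0.457  0.146]
```

```bash
python3 - <<'E'
from meas import *
def down(yaw): return (R.from_euler('z',yaw)*R.from_euler('x',np.pi)).as_rotvec()
print(R.from_rotvec(bot.read_state()["tool_rot"]).as_matrix().round(2))
bot.move_straight([0.266,-0.566,0.4])
for k,(p,y) in enumerate([((.52,-.10,.50),0),((.45,.30,.45),.35)]):
    bot.reach(p,down(y)); bot.sleep(.3)
    im,d,P=cloud("wrist"); save(im,f"w{k}.png"); np.savez(f"w{k}.npz",im=im,d=d,P=P)
    for q in ["jar_a","peg_0"]:
        for r in look_for(q,"wrist"): print(q,np.round(np.array(r["bbox"])*[640,400,640,400]).astype(int),round(r["conf"],2))
    ci=camera_info("wrist");Rm=cv2.Rodrigues(np.array(ci["rvec"]))[0]; print(-Rm.T@np.array(ci["tvec"]).ravel(),Rm.round(2)); jars(im,P)
im,d,P=cloud("top");save(im,"top1.png");jars(im,P)
cv2.imwrite("pics/w01.png",cv2.resize(np.hstack([cv2.imread("pics/w0.png"),cv2.imread("pics/w1.png")]),None,fx=.62,fy=.62))
E
```

```text
[[ 0.91  0.42  0.  ]
 [ 0.42 -0.91 -0.  ]
 [ 0.    0.   -1.  ]]
jar_a [ 42 139  97 194] 0.91
jar_a [249 197 293 248] 0.91
jar_a [174 202 226 249] 0.87
jar_a [106 132 158 188] 0.71
jar_a [  0  40  60 101] 0.68
peg_0 [272  53 297 114] 0.87
peg_0 [347  67 363 128] 0.68
peg_0 [274   1 295  43] 0.62
peg_0 [369   0 385  60] 0.56
peg_0 [506 126 592 178] 0.26
[ 0.60174322 -0.10109288  0.66158994] [[-0.   -1.    0.  ]
 [-0.96  0.    0.3 ]
 [-0.3  -0.   -0.96]]
[ 0 39 55 62] 2203 [0.63  0.402] (635, 413, 95, 51, 20) [0.016 0.048 0.051]
[104 131  49  57] 575 [0.493 0.254] (480, 251, 93, 50, 23) [0.027 0.047 0.05 ]
[ 37 138  54  56] 1788 [0.468 0.368] (468, 375, 93, 52, 15) [0.017 0.048 0.05 ]
[488 247  24   9] 137 [ 0.292 -0.462] (292, -461, 3, 38, 10) [0.021 0.034 0.049]
[464 254   8  32] 107 [ 0.259 -0.401] (252, -403, 56, 2, 11) [0.022 0.038 0.051]
[150 258  20  21] 183 [0.248 0.228] (246, 230, 48, 29, 21) [0.011 0.016 0.02 ]
jar_a [364 192 407 249] 0.97
jar_a [261  85 297 145] 0.9
jar_a [338 102 369 165] 0.81
jar_a [269   0 306  33] 0.8
jar_a [439 216 474 274] 0.56
peg_0 [566  94 587 159] 0.97
peg_0 [622 130 640 196] 0.94
[0.52686303 0.32701688 0.61162977] [[ 0.34 -0.94  0.  ]
 [-0.9  -0.33  0.3 ]
 [-0.28 -0.1  -0.95]]
[270   0  35  34] 280 [0.607 0.398] (612, 407, 47, 49, 21) [0.022 0.048 0.051]
[262  83  32  63] 526 [0.488 0.375] (468, 377, 94, 47, 15) [0.026 0.043 0.049]
[336 103  32  61] 1700 [0.479 0.253] (480, 253, 95, 50, 24) [0.039 0.049 0.051]
[235 217  18  24] 139 [0.248 0.371] (245, 374, 46, 31, 17) [0.011 0.014 0.018]
[297 240  26  24] 158 [0.251 0.237] (246, 241, 51, 41, 83) [0.01  0.014 0.019]
[247 206  20  26] 300 [0.473 0.248] (481, 248, 100, 52, 24) [0.021 0.046 0.054]
[215 211  19  27] 331 [0.46  0.372] (467, 374, 100, 51, 15) [0.026 0.047 0.054]
[256 274  14  13] 93 [0.239 0.235] (239, 236, 44, 48, 28) [0.011 0.017 0.025]
```

View pics/w01.png

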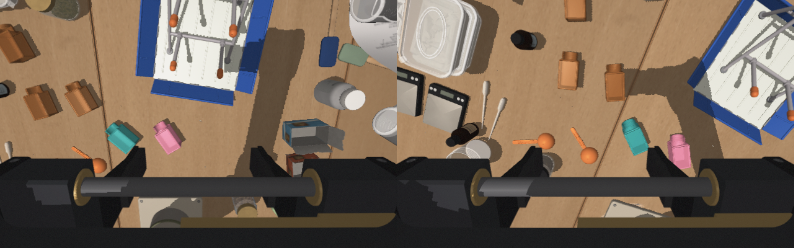

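Three amber jars, about 95x50 mm and 50 mm high; both cameras agree to 3 mm. I still need to check the brownish thing near (290,160) in the left half (by the blue box), and fit the drainer.

```bash
python3 - <<'E'
from meas import *
from scipy.optimize import least_squares
a=cv2.imread("pics/w0.png"); t=cv2.imread("pics/top1.png")
cv2.imwrite("pics/c2.png",np.hstack([cv2.resize(a[180:300,430:590],(400,300)),cv2.resize(t[170:290,400:560],(400,300))]))
f=np.load("w0.npz"); im,P=f["im"],f["P"]; h=cv2.cvtColor(im,cv2.COLOR_RGB2HSV).astype(int)
w=(h[...,1]<50)&(h[...,2]>150)&(abs(P[...,2]-.005)<.01); w[:,:200]=0;w[:,440:]=0
X=P[w]; print(len(X),cv2.minAreaRect(X[:,:2].astype(np.float32)*1000),np.median(X[:,2]))
def o_mask(im):
    h=cv2.cvtColor(im,cv2.COLOR_RGB2HSV).astype(int); return (h[...,0]>=3)&(h[...,0]<=15)&(h[...,1]>150)&(h[...,2]>110)
pk={}
for nm,ff in [("w0","w0.npz"),("scene","scene0.npz"),("top","top0.npz")]:
    f=np.load(ff); im,P=f["im"],f["P"]; m=o_mask(im)&(P[...,2]>.09)&(P[...,2]<.3)&(abs(P[...,1]+.11)<.2)
    n,l,s,c=cv2.connectedComponentsWithStats(m.astype(np.uint8))
    for i in range(1,n):
        if s[i,4]>4: print(nm,s[i,4],c[i].round(1),np.nanmedian(P[l==i],0).round(3))
E
```

```text
14702 ((367.7965393066406, -62.3990478515625), (254.44512939453125, 807.6969604492188), 80.10785675048828) 0.004697498558218542
w0 215 [279.5  33.1] [ 0.663 -0.056  0.224]
w0 211 [375.6  49.5] [ 0.646 -0.168  0.224]
w0 129 [278.9 106. ] [ 0.578 -0.043  0.134]
w0 79 [355.2 117.5] [ 0.561 -0.155  0.135]
scene 17 [335.1 150.4] [ 0.644 -0.166  0.224]
scene 18 [306.7 160.4] [ 0.66  -0.052  0.225]
scene 11 [346.4 182.9] [ 0.555 -0.153  0.138]
scene 9 [318.6 193.3] [ 0.573 -0.04   0.136]
top 10 [333.  146.8] [ 0.66  -0.057  0.225]
top 13 [364.5 148.8] [ 0.643 -0.17   0.224]
top 8 [330.5 178.5] [ 0.575 -0.043  0.135]
top 9 [361.1 180.7] [ 0.555 -0.155  0.138]
```

View pics/c2.png

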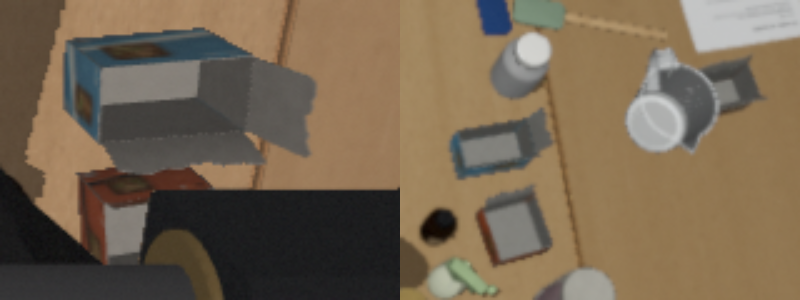

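No fourth jar: that is an open red box. So there are three jars, and the pegs give the drainer at about (0.649,-0.112), yaw -9°. Next: wall angles and IK feasibility.

```bash
cat >> h.py <<'E'
YAW=np.radians(-9.1); O=np.array([.649,-.112,0.]); RD=R.from_euler('z',YAW)
def W(p): return RD.apply(np.array(p,float))+O
def rot(zdir,xhint):   # tool frame: z along zdir, x as near xhint as can be
    z=np.array(zdir,float);z/=np.linalg.norm(z);x=np.array(xhint,float);x-=z*(x@z);x/=np.linalg.norm(x)
    return R.from_matrix(np.c_[x,np.cross(z,x),z])
def walls(f):
    im,P=f; h=cv2.cvtColor(im,cv2.COLOR_RGB2HSV).astype(int)
    b=(h[...,0]>100)&(h[...,0]<125)&(h[...,1]>150)&(h[...,2]>40)&np.isfinite(P[...,0])
    q=RD.inv().apply(P[b]-O)
    out={}
    for n,o,s in [("front",-q[:,0]-.130,q[:,1]),("left",q[:,1]-.125,q[:,0]),("right",-q[:,1]-.125,q[:,0])]:
        k=(abs(s)<.11)&(o>-.02)&(o<.075)&(q[:,2]<.09)&(q[:,2]>-.005); a=o[k];z=q[k,2]-.006
        r=np.hypot(a,z); e=r>.03
        out[n]=(int(e.sum()),np.median(np.arctan2(z[e],a[e])).round(2) if e.sum() else None,(np.percentile(r,95)*1000).round() if len(r) else None)
    return out
E
python3 - <<'E'
from meas import *
for n in ["w0","scene0","top0"]:
    f=np.load(n+".npz"); print(n,walls((f["im"],f["P"])))
# wall push ik
def dn(n,t): # outward dir n (drainer), tilt t: z down & inward
    n=np.array(n,float); return RD.apply(-np.sin(t)*n+np.array([0,0,-np.cos(t)]))
for nm,n in [("front",[-1,0,0]),("left",[0,1,0]),("right",[0,-1,0])]:
  for t in [0,20,30]:
    for sg in [1,-1]:
      r=rot(dn(n,np.radians(t)),sg*RD.apply(n)).as_rotvec(); out=[]
      for d,z in [(.22,.30),(.22,.03),(.14,.05)]:
        h={"front":.130,"left":.125,"right":.125}[nm]
        c=np.array(n)*(h+d-.125+.0); p=W([c[0],c[1],z]); j=solver.ik(p,r); out.append(j is not None and j.round(1)[-1])
      print(nm,t,sg,out)
J=[((.634,.412),21),((.480,.252),23.5),((.468,.376),15)]
for c,y in J:
  for t in [20,30,45]:
    for sg in [1,-1]:
      u=np.array([np.cos(np.radians(y)),np.sin(np.radians(y)),0]); z=np.sin(np.radians(t))*u+[0,0,-np.cos(np.radians(t))]
      r=rot(z,sg*u).as_rotvec(); g=np.array([c[0],c[1],.027])-u*.0475+u*.032
      print(c,t,sg,[ (j.round(1)[-1] if (j:=solver.ik(g+z*.019-z*b+[0,0,e],r)) is not None else None) for b,e in [(0,0),(.1,0),(0,.2)]])
a=np.array([1,0,-1])/2**.5
for k,T in enumerate([(-.087,.0575,.137),(-.087,-.0575,.137),(.001,.0575,.225),(.001,-.0575,.225)]):
  for t in [20,30,45]:
    for sg in [1,-1]:
      t2=np.radians(t-45); z=RD.apply([np.sin(t2),0,-np.cos(t2)]); r=rot(z,sg*RD.apply([1,0,0])).as_rotvec()
      print(k,t,sg,[ (j.round(1)[-1] if (j:=solver.ik(W(np.array(T)+a*(.028-b))+z*.019,r)) is not None else None) for b in [0,.06,.125]])
E
```

```text
w0 {'front': (1635, np.float64(0.82), np.float64(60.0)), 'left': (1722, np.float64(0.75), np.float64(56.0)), 'right': (2000, np.float64(0.74), np.float64(55.0))}
scene0 {'front': (47, np.float64(0.87), np.float64(67.0)), 'left': (198, np.float64(0.82), np.float64(60.0)), 'right': (301, np.float64(0.77), np.float64(55.0))}
top0 {'front': (194, np.float64(0.86), np.float64(64.0)), 'left': (233, np.float64(0.76), np.float64(52.0)), 'right': (314, np.float64(0.72), np.float64(58.0))}
front 0 1 [np.float64(1.6), np.float64(1.3), np.float64(1.2)]
front 0 -1 [np.float64(-1.6), np.float64(-1.8), np.float64(-1.9)]
front 20 1 [np.float64(1.6), False, np.float64(1.3)]
front 20 -1 [np.float64(-1.4), np.float64(-1.6), np.float64(-1.9)]
front 30 1 [False, False, np.float64(1.3)]
front 30 -1 [False, False, np.float64(-1.9)]
left 0 1 [np.float64(-0.6), np.float64(-0.8), np.float64(-0.6)]
left 0 -1 [np.float64(2.4), np.float64(2.2), np.float64(2.4)]
left 20 1 [np.float64(-0.7), np.float64(-0.9), np.float64(-0.8)]
left 20 -1 [np.float64(2.3), np.float64(2.1), np.float64(2.2)]
left 30 1 [np.float64(-0.
[... 2503 characters left out ...]
oat64(-1.9), np.float64(-2.0)]
2 20 -1 [np.float64(1.1), np.float64(1.1), np.float64(1.1)]
2 30 1 [np.float64(-1.9), np.float64(-2.0), np.float64(-2.0)]
2 30 -1 [np.float64(1.1), np.float64(1.1), np.float64(1.1)]
2 45 1 [np.float64(-2.0), np.float64(-2.0), np.float64(-2.0)]
2 45 -1 [np.float64(1.1), np.float64(1.1), np.float64(1.1)]
3 20 1 [np.float64(-1.8), np.float64(-1.8), np.float64(-1.8)]
3 20 -1 [np.float64(1.3), np.float64(1.3), np.float64(1.3)]
3 30 1 [np.float64(-1.8), np.float64(-1.8), np.float64(-1.8)]
3 30 -1 [np.float64(1.3), np.float64(1.3), np.float64(1.3)]
3 45 1 [np.float64(-1.8), np.float64(-1.8), np.float64(-1.7)]
3 45 -1 [np.float64(1.3), np.float64(1.3), np.float64(1.4)]
```

```bash
cat > walls.py <<'E'
from meas import *
import sys
def push(nm,sg,t=20):
    n={"front":[-1,0,0],"left":[0,1,0],"right":[0,-1,0]}[nm]; n=np.array(n,float); hd=.130 if nm=="front" else .125
    t=np.radians(t); r=rot(RD.apply(-np.sin(t)*n+np.array([0,0,-np.cos(t)])),sg*RD.apply(n)).as_rotvec()
    def T(o,z): q=n*(hd+o); return W([q[0]+(.0025 if nm!="front" else 0),q[1],z])
    bot.reach(T(.09,.33),r)
    bot.move_straight(T(.08,.20),r,rate=.25)
    z0=.006+.055*np.sin(.6)-.012
    bot.move_straight(T(.08,z0),r,rate=.15,max_force=15)
    for a in np.linspace(.6,1.6,9):
        s=bot.move_straight(T(.055*np.cos(a)+.009,.006+.055*np.sin(a)-.013),r,rate=.06,max_force=12)
        if s: print("stop",a,bot.read_state()["ft_force"].round(1))
    s=bot.move_straight(T(-.012,.048),r,rate=.03,max_force=6)
    q=RD.inv().apply(bot.read_state()["ee_pos"]-O); print(nm,"contact",s,q.round(3),bot.read_state()["ft_force"].round(1))
    bot.move_straight(T(.06,.06),r,rate=.15); bot.move_straight(T(.08,.30),r,rate=.3)
E
python3 - <<'E'
from walls import *
f=np.load("w0.npz")["P"].reshape(-1,3); f=f[np.isfinite(f[:,0])]
for nm,q in [("front",[-.21,0,0]),("left",[.0025,.205,0]),("right",[.0025,-.205,0])]:
    p=W(q); d=np.abs(RD.inv().apply(f-p)); k=(np.hypot(d[:,0],d[:,1])<.05)&(f[:,2]>.015); print(nm,p.round(3),k.sum(),f[k].max(0).round(3) if k.any() else "")
jaws.command_gripper(0.0,20)
push("left",1); im,d,P=cloud("top"); print(walls((im,P)),bot.read_state()["clock"])
E
```

```text
front [ 0.442 -0.079  0.   ] 205 [ 0.491 -0.053  0.053]
left [0.684 0.09  0.   ] 308 [0.71  0.059 0.047]
right [ 0.619 -0.315  0.   ] 267 [ 0.659 -0.265  0.046]
stop 1.6 [1.5 2.9 2.4]
left contact True [0.002 0.137 0.048] [0.9 1.1 1. ]
{'front': (26, np.float64(0.84), np.float64(62.0)), 'left': (0, None, None), 'right': (322, np.float64(0.73), np.float64(57.0))} 15.825
```

```bash
python3 - <<'E'
from walls import *
push("front",-1); bot.reach(W([-.05,0,.42])*1,rot([0,0,-1],RD.apply([1,0,0])).as_rotvec()) if 0 else None
push("right",-1)
def down(yaw): return (R.from_euler('z',yaw)*R.from_euler('x',np.pi)).as_rotvec()
bot.reach((.52,-.10,.50),down(0)); bot.sleep(.2)
im,d,P=cloud("wrist"); save(im,"w2.png"); print(walls((im,P)),bot.read_state()["clock"])
q=RD.inv().apply(P.reshape(-1,3)-O).reshape(P.shape); h=cv2.cvtColor(im,cv2.COLOR_RGB2HSV).astype(int)
b=(h[...,0]>100)&(h[...,0]<125)&(h[...,1]>150)&(h[...,2]>30)
for n,k in [("front",(q[...,0]<-.11)&(abs(q[...,1])<.1)),("left",(q[...,1]>.1)&(abs(q[...,0])<.1)),("right",(q[...,1]<-.1)&(abs(q[...,0])<.1))]:
    x=q[b&k&(q[...,2]>.05)]; print(n,len(x),np.median(x,0).round(4) if len(x) else "")
jars(im,P)
cv2.imwrite("pics/c3.png",cv2.imread("pics/w2.png")[0:220,150:500])
E
```

```text
stop 1.6 [-7.6  0.2  4.8]
front contact True [-0.146 -0.001  0.043] [-1.6  0.3  0.7]
right contact True [ 0.002 -0.133  0.048] [ 0.7 -1.9  0.1]
{'front': (462, np.float64(1.52), np.float64(58.0)), 'left': (565, np.float64(1.63), np.float64(58.0)), 'right': (717, np.float64(1.66), np.float64(58.0))} 33.6167
front 350 [-0.1324 -0.001   0.0627]
left 391 [-0.0129  0.1226  0.0627]
right 482 [ 0.0116 -0.121   0.0628]
[ 0 39 55 62] 2206 [0.63  0.402] (634, 413, 95, 51, 21) [0.016 0.048 0.051]
[104 131  47  55] 531 [0.497 0.255] (480, 252, 93, 50, 23) [0.027 0.047 0.05 ]
[ 37 138  54  56] 1789 [0.468 0.368] (468, 375, 93, 51, 14) [0.017 0.048 0.05 ]
[468 247  45  14] 221 [ 0.289 -0.446] (288, -441, 3, 80, 10) [0.024 0.04  0.053]
[464 255   8  30] 104 [ 0.259 -0.401] (253, -402, 53, 2, 10) [0.021 0.038 0.05 ]
[146 257  24  22] 157 [0.248 0.227] (247, 233, 49, 34, 40) [0.01  0.014 0.019]
[ 80 258  23  20] 131 [0.247 0.368] (247, 374, 46, 30, 43) [0.011 0.014 0.017]
```

View pics/c3.png

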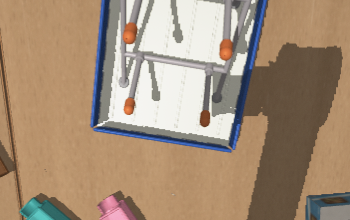

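All walls look upright in the picture. The front one reads about 1.52, so I check its slope.

```bash
python3 - <<'E'
from meas import *
for c in ["scene","wrist","top"]:
    im,d,P=cloud(c); q=RD.inv().apply(P.reshape(-1,3)-O).reshape(P.shape); h=cv2.cvtColor(im,cv2.COLOR_RGB2HSV).astype(int)
    b=(h[...,0]>100)&(h[...,0]<125)&(h[...,1]>120)&(h[...,2]>20)
    for n,k in [("front",(q[...,0]<-.11)&(q[...,0]>-.17)&(abs(q[...,1])<.1)),("far",(q[...,0]>.11)&(q[...,0]<.16)&(abs(q[...,1])<.1)),("left",(abs(q[...,1]-.125)<.02)&(abs(q[...,0])<.1))]:
        for lo,hi in [(.008,.02),(.02,.035),(.035,.05),(.05,.075)]:
            x=q[b&k&(q[...,2]>lo)&(q[...,2]<hi)]
            if len(x)>8: print(c,n,lo,len(x),np.median(x,0).round(4))
E
```

```text
scene front 0.008 48 [-0.1329  0.0014  0.0172]
scene front 0.02 132 [-0.1332  0.0008  0.027 ]
scene front 0.035 131 [-0.1334  0.0047  0.043 ]
scene front 0.05 155 [-0.1335  0.0034  0.059 ]
scene far 0.008 41 [ 0.13   -0.0212  0.0161]
scene far 0.02 96 [ 0.1282 -0.0036  0.0284]
scene far 0.035 101 [ 0.1285 -0.0109  0.0429]
scene far 0.05 51 [0.1281 0.0221 0.0537]
scene left 0.008 20 [-0.0022  0.1249  0.018 ]
scene left 0.02 59 [-0.0074  0.1251  0.0274]
scene left 0.035 57 [0.0016 0.1247 0.0424]
scene left 0.05 85 [0.0037 0.1249 0.062 ]
wrist front 0.008 24 [-0.1329 -0.0002  0.018 ]
wrist front 0.02 99 [-0.1326  0.0024  0.0279]
wrist front 0.035 75 [-0.1322  0.0004  0.0407]
wrist front 0.05 358 [-0.1325  0.0015  0.0628]
wrist left 0.02 149 [-0.0038  0.123   0.0282]
wrist left 0.035 159 [-0.0107  0.1225  0.0433]
wrist left 0.05 424 [-0.0117  0.1227  0.0626]
top front 0.008 24 [-0.1333  0.047   0.0158]
top front 0.02 44 [-0.1341  0.0279  0.0274]
top front 0.035 48 [-0.1331  0.0306  0.042 ]
top front 0.05 38 [-0.134   0.0429  0.057 ]
top left 0.05 10 [-0.0451  0.1216  0.0608]
```

Walls are vertical. Now the first jar: (.468,.376) onto peg_0, picked with a 42° tool tilt so the tool ends nearly vertical.

```bash
cat > hang.py <<'E'
from meas import *
O[0]=.647
PEG=[(-.087,.0575,.137),(-.087,-.0575,.137),(.001,.0575,.225),(.001,-.0575,.225)]
A=np.array([1,0,-1])/2**.5; U=np.array([1,0,1])/2**.5
def st(): s=bot.read_state(); return s["ft_force"].round(1),round(float(s["grip_width"]),3),round(float(s["grip_force"]),1),round(s["clock"],1)
def find(near):
    im,d,P=cloud("top"); _,o=jars(im,P,False)
    o=[(np.array(x[3][:2])/1000,x[3]) for x in o if min(x[3][2:4])>38 and max(x[3][2:4])>85]
    return [x[1] for x in sorted(o,key=lambda x:np.hypot(*(x[0]-near)))]
def geom(c,yaw,t,g,zg=.027):
    t=np.radians(t);y=np.radians(yaw);u=np.array([np.cos(y),np.sin(y),0]); z=np.sin(t)*u+[0,0,-np.cos(t)]
    return u,z,rot(z,-u).as_rotvec(),np.array([c[0],c[1],zg])-u*(.0475-g)+z*bot.grip_depth
def pick(c,yaw,t,g=.028):
    u,z,r,p=geom(c,yaw,t,g)
    jaws.command_gripper(.85,30)
    bot.reach(p-z*.12+[0,0,.12],r); bot.move_straight(p-z*.09,r,rate=.3)
    print("in",bot.move_straight(p,r,rate=.12,max_force=12),st())
    jaws.command_gripper(0.0,30); print("grip",st())
    bot.move_straight(p+[0,0,.25],r,rate=.3); print("lift",st())
def place(k,t,g=.028):
    t2=np.radians(t-45); z=RD.apply([np.sin(t2),0,-np.cos(t2)]); r=rot(z,-RD.apply([1,0,0])).as_rotvec()
    f=lambda b,e=0.: W(np.array(PEG[k])+A*(g-.004-b)+U*(.002+e))+z*bot.grip_depth
    p0=f(.135); bot.reach(p0+[0,0,.06],r); bot.move_straight(p0,r,rate=.2)
    s=bot.move_straight(f(.012),r,rate=.15,max_force=15); print("ins",s,st())
    if s: return
    s=bot.move_straight(f(-.012),r,rate=.03,max_force=5)
    d=RD.inv().apply(bot.read_state()["ee_pos"]-f(0)); print("seat",s,(d*1000).round(1),st())
    if not s: return
    q=np.array(bot.read_state()["ee_pos"]); dU=RD.apply(U); dA=RD.apply(A)
    bot.move_straight(q-dA*.002-dU*.008,r,rate=.03,max_force=4)
    q=np.array(bot.read_state()["ee_pos"]); s=bot.move_straight(q+dA*.01,r,rate=.03,max_force=5); print("seat2",s,st())
    return z,r
def release(z,r):
    jaws.command_gripper(.8,30); q=np.array(bot.read_state()["ee_pos"]); bot.sleep(.3)
    bot.move_straight(q-z*.12,r,rate=.15); print("out",st())
E
python3 - <<'E'
from hang import *
for x in find([.468,.3755]): print(x)
pick([.468,.3755],14.5,42)
E
```

```text
(466, 374, 98, 51, 15)
(479, 250, 100, 47, 23)
(635, 412, 99, 50, 20)
in False (array([ 0.2, -0.6, -0.2]), 0.852, 0.0, 38.7)
grip (array([-4.1, -1.6,  5.7]), 0.571, 30.0, 39.3)
lift (array([-0.6, -0.1, -1. ]), 0.575, 30.0, 40.5)
```

```bash
python3 - <<'E'
from hang import *
x=place(0,42)
for c in ["scene","top"]:
    im,d,P=cloud(c); save(im,c+"2.png")
a=cv2.imread("pics/scene2.png")[120:250,250:400]; b=cv2.imread("pics/top2.png")[110:230,280:420]
cv2.imwrite("pics/c4.png",np.hstack([cv2.resize(a,(400,347)),cv2.resize(b,(400,347))]))
import pickle; pickle.dump(x,open("x.pkl","wb"))
E
```

```text
ins False (array([-0.4, -0.2, -0.9]), 0.572, 30.0, 43.4)
seat True [-1.9  0.4  1. ] (array([-3.4,  1.2,  1.7]), 0.568, 30.0, 43.9)
seat2 True (array([-3.4,  0.4,  5.2]), 0.575, 30.0, 44.5)
```

View pics/c4.png

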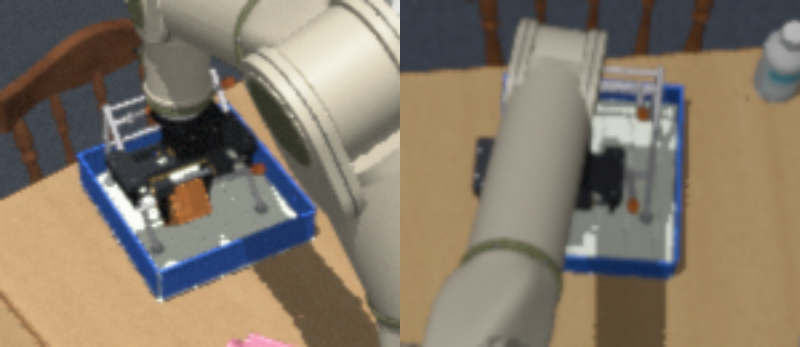

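Contact came 2 mm from the predicted seat, and the jar sits on the near-left peg (scene crop at about 188,200). Release, then pick the next one.

```bash
python3 - <<'E'
from hang import *
import pickle; release(*pickle.load(open("x.pkl","rb")))
c=find([.634,.413]); print(c); 
c0=np.array(c[0][:2])/1000
if np.hypot(*(c0-[.6345,.4125]))<.006: pick([.6345,.4125],20.7,24)
im,d,P=cloud("scene"); save(im,"s3.png")
cv2.imwrite("pics/c5.png",cv2.resize(cv2.imread("pics/s3.png")[130:330,160:460],(600,400)))
E
```

```text
out (array([ 0.2, -0.3, -0.4]), 0.804, 0.0, 46.6)
[(633, 412, 98, 50, 20), (478, 249, 99, 47, 23)]
in False (array([-0.5, -0.4, -0.2]), 0.85, 0.0, 50.2)
grip (array([-3.5,  0.1,  3.8]), 0.574, 30.0, 50.7)
lift (array([-0.8, -0.4, -1.3]), 0.574, 30.0, 51.7)
```

View pics/c5.png

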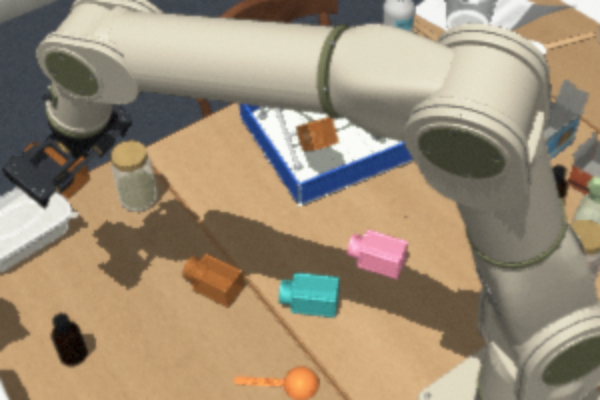

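Jar one hangs on the near-left peg (scene crop at about 318,133), and jar two is in the gripper at the upper left. Next, place it on peg_2.

```bash
python3 - <<'E'
from hang import *
x=place(2,24)
if x:
    release(*x)
    c=find([.48,.252]); print(c); c0=np.array(c[0][:2])/1000
    if np.hypot(*(c0-[.48,.252]))<.006: 
        pick([.48,.252],23.3,30); y=place(3,30)
        if y: release(*y); bot.reach([.45,.25,.45],rot([0,0,-1],[-1,0,0]).as_rotvec())
for c in ["scene","top"]:
    im,d,P=cloud(c); save(im,c+"4.png"); print(walls((im,P)))
a=cv2.imread("pics/scene4.png")[120:270,230:430]; b=cv2.imread("pics/top4.png")[110:230,260:420]
cv2.imwrite("pics/c6.png",np.hstack([cv2.resize(a,(400,300)),cv2.resize(b,(400,300))]))
print(st())
E
```

```text
ins False (array([ 1. , -0.2, -0.1]), 0.57, 30.0, 54.8)
seat True [-2.8  0.3  2. ] (array([-4.8,  1.1,  2.2]), 0.572, 30.0, 55.3)
seat2 True (array([-5.7,  2. ,  2.8]), 0.574, 30.0, 55.7)Traceback (most recent call last):
  File "<stdin>", line 4, in <module>
  File "hang.py", line 35, in release
    bot.move_straight(q-z*.12,r,rate=.15); print("out",st())
    ~~~~~~~~~~~~~~~~~^^^^^^^^^^^^^^^^^^^^
rig.PlanningError: the arm cannot follow that straight line within its joint ranges
```

```bash
python3 - <<'E'
from hang import *
q=np.array(bot.read_state()["ee_pos"]); r=bot.read_state()["tool_rot"]; z=R.from_rotvec(r).apply([0,0,1])
for n,v in [("z.05",-z*.05),("up",np.array([0,0,.10])),("-A",-RD.apply(A)*.14)]:
    try: bot.move_straight(q+v,r,rate=.15); print("moved",n); break
    except bot.PlanningError: print("no",n)
if n=="z.05":
    bot.move_straight(q+v-RD.apply(A)*.12,r,rate=.15)
print(st(),bot.read_state()["ee_pos"].round(3))
E
```

```text
moved z.05
(array([0.9, 0.1, 0. ]), 0.795, 0.0, 58.1) [ 0.598 -0.045  0.322]
```

```bash
sed -i 's/^    bot.move_straight(q-z\*.12,r,rate=.15); print/    bot.move_straight(q-z*.05,r,rate=.15); bot.move_straight(q-z*.05-RD.apply(A)*.12,r,rate=.2); print/' hang.py
python3 - <<'E'
from hang import *
q=np.array(bot.read_state()["ee_pos"]); bot.move_straight(q+[-.05,.03,.08],rate=.3)
c=find([.48,.252]); print(c); c0=np.array(c[0][:2])/1000 if c else np.zeros(2)
y=None
if np.hypot(*(c0-[.48,.252]))<.006: 
    pick([.48,.252],23.3,30); y=place(3,30)
    if y: release(*y); bot.reach([.45,.25,.45],rot([0,0,-1],[-1,0,0]).as_rotvec())
for c in ["scene","top"]:
    im,d,P=cloud(c); save(im,c+"4.png"); print(walls((im,P)))
a=cv2.imread("pics/scene4.png")[120:270,230:430]; b=cv2.imread("pics/top4.png")[110:230,260:420]
cv2.imwrite("pics/c6.png",np.hstack([cv2.resize(a,(400,300)),cv2.resize(b,(400,300))]))
print(st())
E
```

```text
Traceback (most recent call last):
rig.PlanningError: the arm cannot follow that straight line within its joint ranges
```

```bash
python3 - <<'E'
from hang import *
bot.reach([.5,.03,.42],rot([0,0,-1],[-1,0,0]).as_rotvec())
c=find([.48,.252]); print(c); c0=np.array(c[0][:2])/1000 if c else np.zeros(2)
y=None
if np.hypot(*(c0-[.48,.252]))<.006: 
    pick([.48,.252],23.3,32); y=place(3,32)
    if y: release(*y); bot.reach([.45,.2,.45],rot([0,0,-1],[-1,0,0]).as_rotvec())
for c in ["scene","top"]:
    im,d,P=cloud(c); save(im,c+"4.png"); print(walls((im,P)))
a=cv2.imread("pics/scene4.png")[120:270,230:430]; b=cv2.imread("pics/top4.png")[110:230,260:420]
cv2.imwrite("pics/c6.png",np.hstack([cv2.resize(a,(400,300)),cv2.resize(b,(400,300))]))
print(st())
E
```

```text
[(479, 250, 98, 47, 23)]
in False (array([ 0.2, -0.4, -0.2]), 0.846, 0.0, 65.3)
grip (array([-3.2, -0.4,  5.2]), 0.575, 30.0, 65.8)
lift (array([-0.9, -0.7, -1.4]), 0.575, 30.0, 68.5)
ins False (array([-0.4,  0.6, -0.9]), 0.574, 30.0, 71.4)
seat True [-1.9 -0.1  0.9] (array([-4.4,  1.2,  2.8]), 0.574, 30.0, 71.9)
seat2 True (array([-4.3,  2. ,  3.8]), 0.572, 30.0, 72.3)
out (array([ 0.6,  0.3, -0.2]), 0.798, 0.0, 74.5)
{'front': (293, np.float64(1.55), np.float64(59.0)), 'left': (136, np.float64(1.57), np.float64(61.0)), 'right': (146, np.float64(1.63), np.float64(60.0))}
{'front': (126, np.float64(1.54), np.float64(55.0)), 'left': (0, None, None), 'right': (51, np.float64(1.6), np.float64(67.0))}
(array([-0. , -1. ,  0.4]), 0.797, 0.0, 76.1)
```

View pics/c6.png

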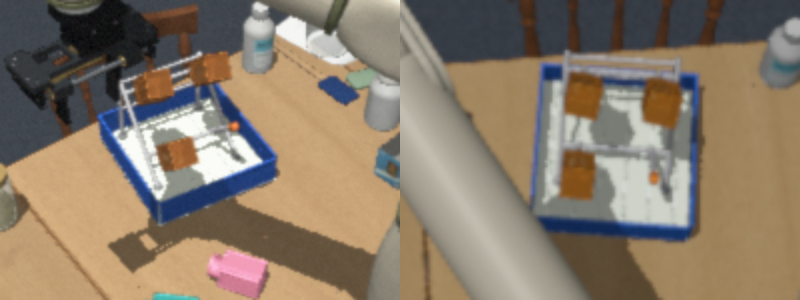

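All three hang and the walls stand. Last, a numeric check of seating depth and bystanders before handing in.

```bash
python3 - <<'E'
from hang import *
bot.reach([.40,.33,.45],rot([0,0,-1],[-1,0,0]).as_rotvec())
for c in ["scene","top"]:
    im,d,P=cloud(c); q=RD.inv().apply(P.reshape(-1,3)-O).reshape(P.shape); m=amber(im)
    for k in (0,2,3):
        e=q-np.array(PEG[k]); s=-(e@A); x=m&(abs(e[...,1])<.035)&(abs(e@U)<.045)&(s>-.1)&(s<.05)
        print(c,k,x.sum(),"base past tip mm",(np.percentile(s[x],[75,90])*1000).round(1))
P0=np.load("top0.npz")["P"]
for n,b in [("lid",[242,141,263,171]),("scent",[183,210,196,226]),("oil",[438,188,458,211])]:
    for Q in (P0,P): w=Q[b[1]:b[3],b[0]:b[2]].reshape(-1,3);w=w[w[:,2]>.03]; print(n,np.median(w,0).round(3) if len(w) else None)
jars(im,P)
E
```

```text
scene 0 201 base past tip mm [ 8.1 11.3]
scene 2 247 base past tip mm [ 8.  11.2]
scene 3 245 base past tip mm [ 7.6 10.9]
top 0 208 base past tip mm [5.5 8. ]
top 2 209 base past tip mm [5.4 8. ]
top 3 228 base past tip mm [4.3 7.8]
lid [0.715 0.251 0.113]
lid [0.714 0.251 0.112]
scent [0.492 0.494 0.072]
scent [0.492 0.495 0.069]
oil [ 0.478 -0.479  0.1  ]
oil [ 0.478 -0.479  0.1  ]
[256 274  14  14] 98 [0.24  0.235] (240, 238, 47, 47, 52) [0.011 0.017 0.026]
```

```bash
python3 -c "
from h import *
print(finish_job())"
```

```text
the job is handed in; nothing more can be done
None
```

The job is handed in: I raised the three walls first, then hung all three jars present on pegs 0, 2 and 3; my last check showed them seated, the walls upright and the bystanders unmoved.

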